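Lock a bench stop into the carving rail

ROBOT

A 7-joint arm with a two-finger parallel gripper is mounted at the origin on the work surface. World frame = base frame: x ahead of the robot, y to its left, z up, the work surface at z = 0. Lengths are in m, angles in rad, forces in N, time in s.
With the tool pointing down it reaches from about 0.35 to 0.9 m from the base axis. Payload 8.1 kg.
Tool frame: the origin (TCP) lies at the very end of the fingers, on their centre line; the grasp point (between the pads) lies 19 mm behind it; x points along the fingers, y is the direction in which the jaws open and shut, and the axes are right-handed (so a half turn about x gives the same grasp; the last joint's range is limited). The gripper opens to 92 mm and grips with 3 to 60 N. Pads are 19 mm wide; open, the fingers measure 130 mm over their backs; the gripper's body (75 mm by 190 mm) begins 47 mm behind the grasp point.
Start: joints at [-0.103, 0.434, 0.025, 1.573, -0.012, 1.134, -0.075], TCP at [0.625, -0, 0.227] pointing down, gripper open.
Joint ranges: [-2.62, 2.62], [-0.44, 2.09], [-1.27, 1.32], [0.08, 2.57], [-1.32, 4.46], [0.12, 2], [-2.74, 2.74]. Speed limits (rad/s): [2.22, 2.22, 3.01, 3.01, 3.14, 3.14, 3.14].

INTERFACE

Orientations are given as a rotation vector (axis times angle).
In Python, from cell import arm gives the robot as it stands.
- The arm moves only by the tool servo_tool, never from a script. Its argument "plan" is a list of rows, each a list of 2 entries, a list of its own where there are three numbers: the shift along the world's x, y, z in cm, then the turn, a rotation vector about the world's x, y, z in degrees. A call has 1 to 12 rows; each row is the pose to reach, as a shift and turn from the pose measured when the call began; what a row does not reach only later rows make up. A row lasts 1/10 s, in which the tool goes at most 50 mm and 8.59 degrees, less where a joint would pass 70% of its speed; a pose out of reach is approached as far as the arm can. A call with a gripper value outside its range is refused whole. "grip" is the opening, from 0 (shut) to 1 (fully open), set as the call begins (left out, the last holds). The fingers move at their own pace and stop on an object; "squeeze" is the grip in N (left out, the last holds). Time passes only in rows, so rows that repeat a pose let the fingers close. It gives the time, the measured TCP pose, the force and the opening at its end, in the units of the state.
- arm.observe(): the state, without advancing time (a new reading comes with each control period).
- arm.get_image(name): name is "scene" or "side" or "wrist"; returns a dict with "frame" (384x512x3 uint8, blue, green, red), "fx", "fy", "cx", "cy" (pixels), "D" ([k1, k2, p1, p2, k3] as OpenCV has them; the pictures are not rectified), "position" and "rotation" of the camera in the world. Camera axes: x right, y down, z forward; pixel columns grow to the right and rows downward; lengths in m; the calibration is good to about 2 mm. A picture is of the moment at which its call begins. There is no depth.
- arm.sign_off(): hands the job in, once; it reports no verdict.
Trained networks look in a picture, given as the dict that the camera call returned (one of the last four; its "shot" number tells which), for a name from the list of things; names that differ only in an ending like _2 or _b are one class to them, and where a whole thing is asked for, a point or a joint stands for the part that bears it (a point fixed in the world has none). Each returns a list of dicts, best first, with "score" (0 to 1); they miss things now and then, are a little off and sometimes report something else, mostly with a low value. They report only what shows in the picture. A call takes as long as a camera call. They do not tell look-alikes from the thing itself.
- arm.search_frame(picture, query): "at" ([column, row] in pixels, amid what is visible of it).
- arm.trace(picture, query): "pixels" (384x512 bool, what is visible of it) and "at" ([column, row] in pixels, amid what is visible of it).
The state is a dict: "clock": time; "joints": joint angles; "dq": joint speeds; "joint_efforts": joint torques, N m; "position": TCP position; "ee_rot": TCP orientation; "force": force on the tool from outside, world axes, zero at the start; "ft_torque": the same for the moment, N m; "width": opening from 0.0 (shut) to 1.0 (fully open).
Only numpy, scipy, OpenCV 4.12 (cv2) and the standard library are available. Lean on these libraries where they do the work, as an engineer would, in place of code of your own. Each camera call takes 0.05 s, during which the arm holds its last target.

TASK

Take the bench stop out of its wooden holder and lock it upright in the stop rail beside the lino block: pass its crossbar foot down through the slot, push it down against the spring, turn it a quarter turn clockwise (seen from above) to its stop and let it rise, so that it stays locked when you let go. The rail's steel slide stands anywhere in its adjustment, so find the slot gently by touch or sight; do not force it, and leave the lino block, ink tin and gouge where they are.

Things in the scene. Friction and masses are not known exactly. Their poses are not given: they have to be found in the camera images.
- stop_grip (a point): Bench stop, loose, standing upright in the holder, about 160 g, 69 mm tall. This point is the centre of its flat wooden grip: 44 mm along its x, 14 mm thick along its y, 40 mm high (20 mm above and below this point). Its z is up. Below the grip are a round steel collar (32 mm diameter, from 20 to 25 mm below this point), a 9 mm steel stem, and the crossbar foot.
- stop_foot (a point): Centre of the bench stop's crossbar foot, 45.5 mm below the grip's centre on the same axis. The foot is a steel bar 30 mm long along x (the same direction as the grip), 12 mm wide along y and 7 mm high, with rounded edges; its underside is 3.5 mm below this point.
- holder: Fixed light-wood block 80 x 70 x 40 mm high (origin at the centre of its underside), with a blind pocket 39 mm along x by 15 mm along y, 35 mm deep, in which the stop's foot hangs, the collar resting on the block's top. Lift the stop at least 25 mm to draw it clear.
- rail: Fixed stop rail: an aluminium channel 90 mm wide (its x), 240 mm long (its y); origin at the centre of its underside, on the table. A steel slide plate, 76 mm (x) by 150 mm (y), 8 mm thick, its top 42 mm above this origin, bridges the channel. The slide is clamped with its middle 5 to 41 mm from the rail's middle towards +y; where is not measured.
- rail_mid (a point): Middle of the rail, level with the plate's top, axes as the rail's. The through slot in the middle of the plate is 36 mm long along x, 14 mm wide along y. Its centre is at x = 0 of this point but anywhere from y = +5 to +41 mm: look, or feel with the foot.
- rail_spring (a point): Centre line of the rail 9 mm below the plate's top: the height of the top of a 16 mm round sprung plunger under the slot's centre. It takes 5 N to start, 0.8 N more per mm, 13 mm of travel. The foot can turn once its underside is 15 to 20 mm below the plate's top (10 to 14 N), only clockwise seen from above, to fixed stops a few degrees past the quarter turn.
- rail_lock (a point): Centre line of the rail at the height of the locked foot's centre, 8.5 mm below the plate's top. On letting up after the quarter turn, the spring lifts the foot 3 mm into a groove 14.4 mm wide in the plate's underside, running along the rail's y through the slot's centre. There the spring holds the stop upright.
- lino: Bystander: mounted lino block 130 x 180 x 14 mm high, loose, lying flat beside the rail on its -x side; origin at the centre of its underside.
- tin: Bystander: closed steel ink tin, 72 mm diameter, 60 mm high, loose; origin at the centre of its underside.
- gouge: Bystander: gouge with a dark wooden handle lying along its own x, about 120 mm long, 28 mm high, loose; origin on the table under its middle.
Not all that is in view belongs to the job. What is shaped like the part that bears stop_grip but yellow is not meant.

How it is judged:
On the way, in this order (a step that is already met when the one before it is completed fails the run):
1. the stop is lifted clear of its holder (z of stop_foot in the frame of holder above 0.042 m and contact force between the fingers and stop above 1 N), for 0.1 s.
2. the foot, still lengthwise to the slot, is pushed down through it below the plate (x of stop_foot in the frame of rail between -0.012 and 0.012 m and y of stop_foot in the frame of rail between -0.002 and 0.048 m and z of stop_foot in the frame of rail below 0.031 m and angle between the x axis of stop_foot and the x axis of rail, either way round below 0.35 rad), for 0.1 s.
At the end, for the whole second after the job is handed in: The stop is released, at rest and upright within 0.15 rad, its foot inside the slide (within 12 mm of the rail's centre line, 2 mm short of to 48 mm beyond its middle along y), lying along the rail within 0.2 rad, and risen into the locking groove (foot centre 31.5 to 35 mm above the rail's origin) (x of stop_foot in the frame of rail between -0.012 and 0.012 m and y of stop_foot in the frame of rail between -0.002 and 0.048 m and z of stop_foot in the frame of rail between 0.0315 and 0.035 m and angle between the x axis of stop_foot and the y axis of rail, either way round below 0.2 rad and angle between stop_foot's own z axis and vertical below 0.15 rad and linear speed of stop below 0.02 m/s and contact force between the fingers and stop below 0.1 N); the robot touches nothing.
It fails at once if the stop is forced against the rail with more than 35 N (contact force between stop and rail above 35 N).
It fails at once if the lino block is shifted by more than 20 mm (distance of lino from where it was at the start of the episode above 0.02 m).
It fails at once if the ink tin is shifted by more than 20 mm (distance of tin from where it was at the start of the episode above 0.02 m).
It fails at once if the gouge is shifted by more than 20 mm (distance of gouge from where it was at the start of the episode above 0.02 m).
It also fails if it takes over 72 s, if anything falls off the work surface, if the arm or the gripper's body presses on something with over 40 N, if the wrist force passes 120 N, or if a joint passes its speed limit or range.

## Working session

There is one attempt and no reset: what is moved stays moved. The work goes in short steps, Python scripts to look and compute and a tool call to move; the robot and the scene stay as the last step left them, time stands still between calls to the robot, and variables do not carry over. Pictures are saved under pics/ and viewed, and the job is handed in when it is done.

Besides the shell and the picture viewer there is one more tool, called after ">>>" as a command line: name --argument value ..., lists and objects as JSON in quotes. servo_tool: Moves the arm, as the interface text tells. Its arguments: {"type":"object","properties":{"plan":{"type":"array","items":{"type":"array"}},"grip":{"type":"number"},"squeeze":{"type":"number"}},"required":["plan"]}

```bash
mkdir -p pics; ls; cat > h.py <<'E'
import numpy as np, cv2
from cell import arm
from scipy.spatial.transform import Rotation as R
def K(p): return np.array([[p['fx'],0,p['cx']],[0,p['fy'],p['cy']],[0,0,1.]])
def rot(p):
    r=np.array(p['rotation'],float); return r if r.shape==(3,3) else R.from_rotvec(r).as_matrix()
def onz(p,uv,z):
    u=cv2.undistortPoints(np.array([[uv]],float),K(p),np.array(p['D'],float))[0,0]
    d=rot(p)@np.array([u[0],u[1],1]); c=np.array(p['position'])
    return c+d*(z-c[2])/d[2]
def proj(p,X):
    r=rot(p).T; X=np.atleast_2d(X)
    t=-r@np.array(p['position'])
    return cv2.projectPoints(X.astype(float),cv2.Rodrigues(r)[0],t,K(p),np.array(p['D'],float))[0][:,0]
E
python3 - <<'E'
from h import *
s=arm.observe(); print(s)
for n in ["scene","side","wrist"]:
    p=arm.get_image(n); cv2.imwrite(f'pics/{n}0.png',p['frame'])
    print(n,p['position'],p['rotation'],p['fx'])
    for q in ["stop_grip","holder","rail","lino","tin","gouge"]:
        try: print(q,[(np.round(d['at']).tolist(),round(d['score'],2)) for d in arm.search_frame(p,q)])
        except Exception as e: print(q,e)
E
```

```text
pics
{'clock': 0.0, 'joints': array([-0.10259797,  0.43520243,  0.0249746 ,  1.57413001, -0.01157396,
        1.13400791, -0.07512752]), 'dq': array([-0.00038519, -0.00025799, -0.00085318, -0.00010378,  0.00071465,
        0.00082336,  0.00057161]), 'joint_efforts': array([ 3.89017032e-04, -6.67853522e+01,  9.84863900e-01, -3.14464223e+01,
       -6.05165795e-02,  4.27553023e-02,  1.12382318e-04]), 'position': array([ 6.24467053e-01, -7.02029811e-05,  2.25945049e-01]), 'ee_rot': array([ 1.20838737,  1.21020652, -1.21051978]), 'force': array([-0.46003951, -0.57751877,  0.59157336]), 'ft_torque': array([0.01423805, 0.066282  , 0.03520852]), 'width': 1.0003777103412856}
scene [ 0.80407945 -0.50084233  0.83821404] [-2.46784587 -0.5872962   0.20146266] 378.81053500566406
stop_grip [([201.0, 242.0], 0.82), ([213.0, 212.0], 0.45)]
holder [([206.0, 253.0], 0.64)]
rail [([273.0, 161.0], 0.97)]
lino [([233.0, 145.0], 0.94)]
tin [([236.0, 148.0], 0.56)]
gouge [([158.0, 246.0], 0.63)]
side [ 0.10789779 -0.82054117  0.84591982] [-2.22387794  0.52217731 -0.26841622] 485.40357432705827
stop_grip [([250.0, 232.0], 0.87), ([279.0, 253.0], 0.63)]
holder [([278.0, 267.0], 0.94)]
rail [([222.0, 169.0], 0.61), ([244.0, 290.0], 0.46)]
lino [([183.0, 192.0], 0.56)]
tin [([317.0, 242.0], 0.75)]
gouge [([239.0, 290.0], 0.56), ([278.0, 249.0], 0.4)]
wrist [0.62531725 0.07968271 0.38494886] [ 2.84580736e+00  2.66023026e-04 -2.75406446e-04] 285.2366485274949
stop_grip [([169.0, 317.0], 0.56)]
holder [([191.0, 303.0], 0.79)]
rail [([180.0, 58.0], 0.71)]
lino [([79.0, 60.0], 0.87), ([181.0, 60.0], 0.59)]
tin [([242.0, 307.0], 0.81)]
gouge [([243.0, 310.0], 0.45)]
```

View pics/scene0.png

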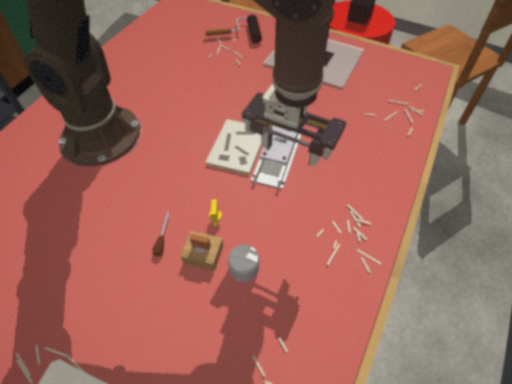

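View pics/side0.png

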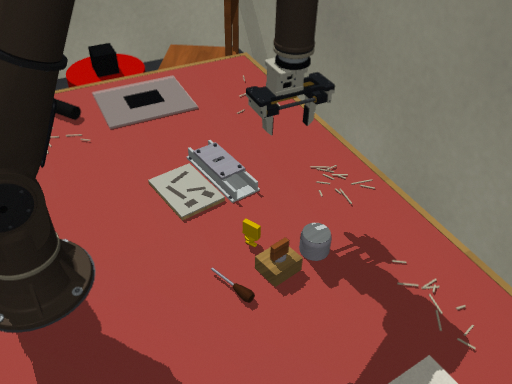

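View pics/wrist0.png

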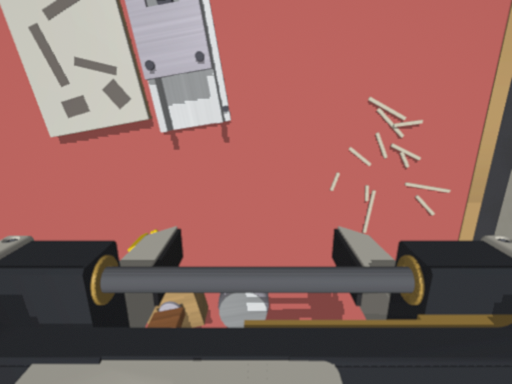

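The stop meant is the brown wooden grip in the light-wood holder, at scene (201,242) and side (280,250). The yellow look-alike at scene (213,212) and side (250,232) stands free on the table and is not meant. I'll check this in an enlarged crop.

```bash
python3 - <<'E'
from h import *
a=cv2.imread('pics/side0.png'); b=cv2.imread('pics/scene0.png')
A=cv2.resize(a[205:295,220:350],None,fx=6,fy=6,interpolation=cv2.INTER_CUBIC)
cv2.imwrite('pics/side_stop.png',A)
A=cv2.resize(a[135:225,140:270],None,fx=6,fy=6,interpolation=cv2.INTER_CUBIC)
cv2.imwrite('pics/side_rail.png',A)
A=cv2.resize(b[190:290,140:270],None,fx=6,fy=6,interpolation=cv2.INTER_CUBIC)
cv2.imwrite('pics/scene_stop.png',A)
E
```

```text
(no output)
```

View pics/side_stop.png

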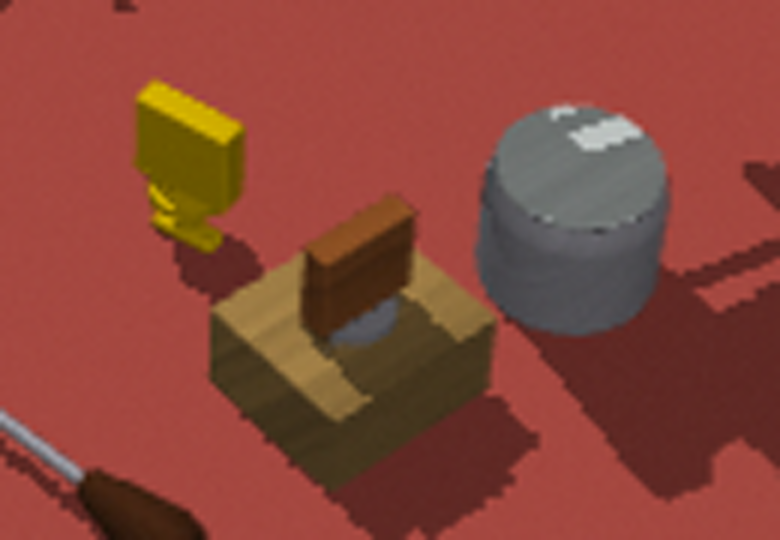

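View pics/side_rail.png

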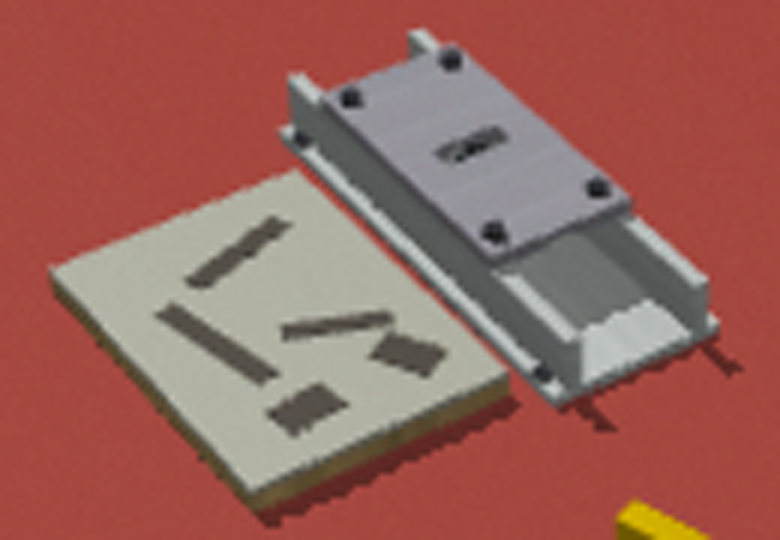

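View pics/scene_stop.png

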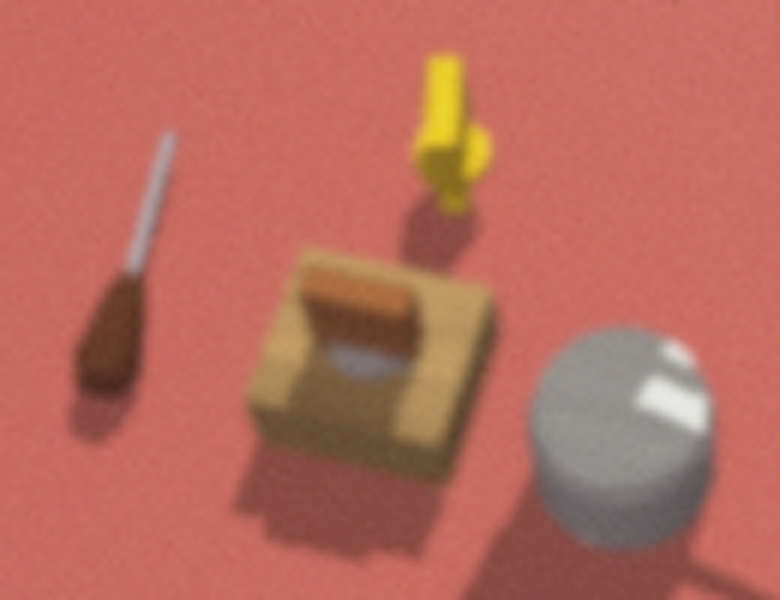

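The crop confirms it: the brown grip with its steel collar sits in the holder, and the yellow one stands free. Slot is near crop (472,146), which is side (218.7,159.3). Next I'll turn these into positions.

```bash
python3 - <<'E'
from h import *
p=arm.get_image('side'); q=arm.get_image('scene')
f=lambda u,v:(220+u/6-.42,205+v/6-.42)
g=lambda u,v:(140+u/6-.42,135+v/6-.42)
s=lambda u,v:(140+u/6-.42,190+v/6-.42)
def show(n,pic,pts,z):
    P=np.array([onz(pic,t,z) for t in pts]); print(n,P[:,:2].round(4).tolist()); return P
P=show('holder side',p,[f(210,315),f(335,422),f(495,322)],.04)
print(np.linalg.norm(P[1]-P[0]),np.linalg.norm(P[2]-P[1]),(P[0]+P[2])/2, np.degrees(np.arctan2(*(P[2]-P[1])[1::-1])))
P=show('grip side',p,[f(302,243),f(322,264),f(415,211),f(394,197)],.085); print(P.mean(0),np.degrees(np.arctan2(*(P[2]-P[1])[1::-1])))
P=show('holder scene',q,[s(305,248),s(495,290),s(437,447),s(250,402)],.04); print(P.mean(0),np.degrees(np.arctan2(*(P[1]-P[0])[1::-1])))
P=show('grip scene',q,[s(305,265),s(415,292),s(412,320),s(303,294)],.085); print(P.mean(0),np.degrees(np.arctan2(*(P[1]-P[0])[1::-1])))
P=show('plate side',p,[g(323,97),g(450,44),g(632,203),g(497,254)],.042); print(P.mean(0),np.degrees(np.arctan2(*(P[3]-P[0])[1::-1])),np.linalg.norm(P[3]-P[0]),np.linalg.norm(P[1]-P[0]))
P=show('slot side',p,[g(472,146)],.042)
P=show('rail base',p,[g(558,405),g(718,328),g(282,130)],.005); print(np.linalg.norm(P[2]-P[0]),np.linalg.norm(P[1]-P[0]),(P[1]+P[2])/2)
for n,pic in (('tin',p),('tin',q)): pass
E
```

```text
holder side [[0.4518, -0.1778], [0.4688, -0.2428], [0.5451, -0.2271]]
0.06725370791984853 0.0778716613548068 [ 0.4984571  -0.20240452  0.04      ] 11.688652221205631
grip side [[0.4779, -0.1973], [0.4795, -0.2095], [0.5224, -0.2013], [0.5191, -0.1918]]
[ 0.49973586 -0.19995346  0.085     ] 10.824359103756084
holder scene [[0.4569, -0.1753], [0.5348, -0.1573], [0.5484, -0.2259], [0.4743, -0.2426]]
[ 0.50360097 -0.20025674  0.04      ] 13.00520740211925
grip scene [[0.4804, -0.1998], [0.5236, -0.1909], [0.5286, -0.2015], [0.4864, -0.2107]]
[ 0.50473843 -0.20072815  0.085     ] 11.697381739455933
plate side [[0.4775, 0.2565], [0.5493, 0.2714], [0.5733, 0.1193], [0.5031, 0.1118]]
[0.52581074 0.18975354 0.042     ] -79.98546238590869 0.14693891278036064 0.07330805790207534
slot side [[0.5254, 0.1903]]
rail base [[0.5021, 0.0467], [0.5891, 0.0629], [0.4664, 0.2888]]
0.2447464296059584 0.08844587522429131 [0.52772176 0.17584323 0.005     ]
```

>>> servo_tool --plan '[[[-3, 4, -2], [0, 0, 0]], [[-6, 8, -4], [0, 0, 0]], [[-9, 12, -6], [0, 0, 0]], [[-9.7, 13, -7.5], [0, 0, 0]], [[-9.7, 13, -7.5], [0, 0, 0]], [[-9.7, 13, -7.5], [0, 0, 0]], [[-9.7, 13, -7.5], [0, 0, 0]]]'

```text
clock: 1.85
position: [0.5293, 0.129, 0.1524]
ee_rot: [1.211, 1.207, -1.209]
force: [-0.2, -0.1, 0.1]
width: 1.0
```

```bash
python3 - <<'E'
from h import *
s=arm.observe(); print(s['position'],s['clock'],R.from_rotvec(s['ee_rot']).as_matrix().round(3).tolist())
p=arm.get_image('wrist'); print(p['position'],p['rotation']); np.save('w1.npy',p,allow_pickle=True)
cv2.imwrite('pics/wrist1.png',cv2.resize(p['frame'],None,fx=1.5,fy=1.5,interpolation=cv2.INTER_CUBIC))
E
```

```text
[0.52926594 0.12896705 0.15242848] 1.85 [[0.002, 1.0, -0.002], [-0.0, -0.002, -1.0], [-1.0, 0.002, 0.0]]
[0.52945872 0.20867943 0.31059853] [ 2.84559262e+00 -2.38577928e-03  1.54210854e-03]
```

View pics/wrist1.png

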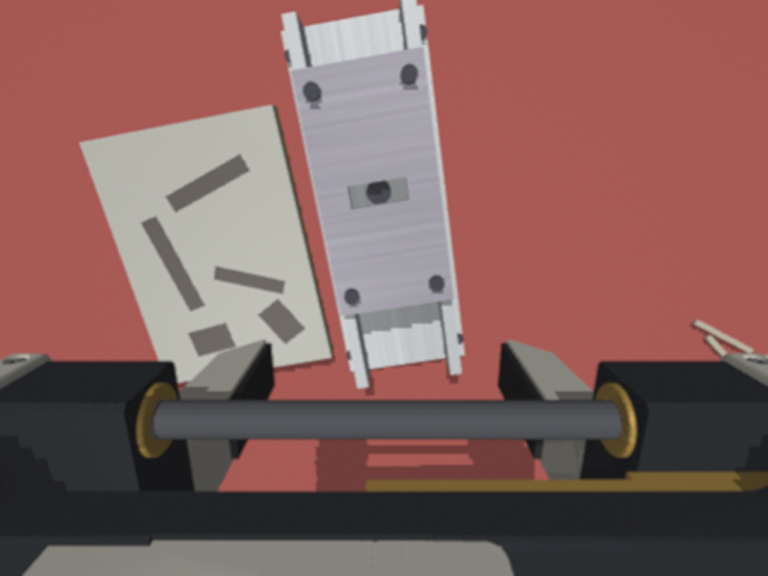

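The wrist view shows the slide plate with its slot and plunger at about (378,193) in the 1.5x picture. I'll enlarge it to get the corners.

```bash
python3 - <<'E'
from h import *
p=np.load('w1.npy',allow_pickle=True).item()
a=p['frame'][20:220,180:320]; cv2.imwrite('pics/w1c.png',cv2.resize(a[90:140],None,fx=5.5,fy=5.5,interpolation=cv2.INTER_CUBIC))
cv2.imwrite('pics/w1d.png',cv2.resize(a,None,fx=3,fy=3,interpolation=cv2.INTER_CUBIC))
E
```

```text
(no output)
```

View pics/w1c.png

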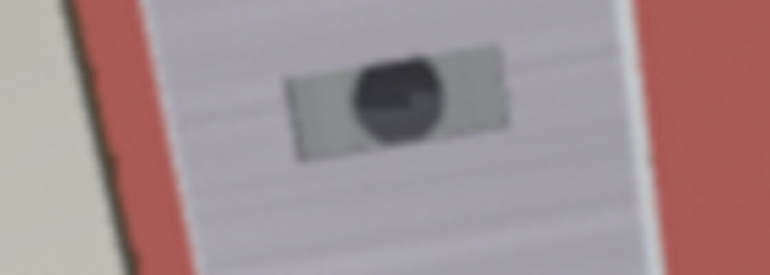

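View pics/w1d.png

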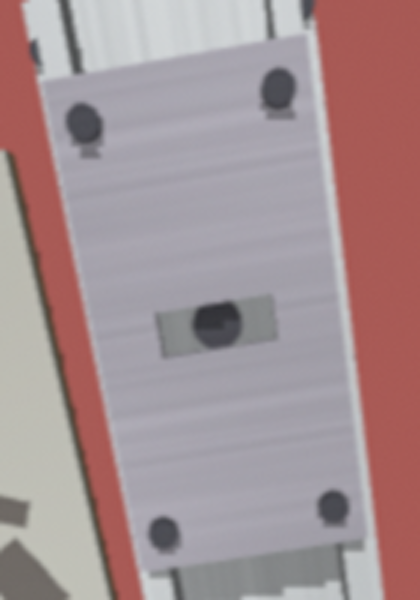

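```bash
python3 - <<'E'
from h import *
p=np.load('w1.npy',allow_pickle=True).item()
c=lambda u,v:(180+(u+.5)/5.5-.5,110+(v+.5)/5.5-.5)
d=lambda u,v:(180+(u+.5)/3-.5,20+(v+.5)/3-.5)
ang=lambda v:np.degrees(np.arctan2(v[1],v[0])).round(1)
for P in ([c(285,77),c(502,46),c(510,127),c(299,161)],[d(42,80),d(308,35),d(363,541),d(148,570)]):
    P=np.array([onz(p,t,.042) for t in P]); print(P.mean(0), [np.linalg.norm(P[i]-P[i-1]).round(4) for i in range(4)], ang(P[1]-P[0]),ang(P[2]-P[3]),ang(P[0]-P[3])-90,ang(P[1]-P[2])-90)
# decoy & tin
for u in [(200,240)]:
    q=arm.get_image('side'); print('decoy',onz(q,(220+200/6,205+235/6),0)); print('tin top',onz(q,(220+582/6,205+168/6),.06))
    print('gougehandle',onz(q,(220+140/6,205+510/6),.01),onz(q,(214,269),.01))
E
```

```text
[0.52519756 0.19020451 0.042     ] [np.float64(0.0139), np.float64(0.0364), np.float64(0.0132), np.float64(0.036)] 7.8 8.9 8.200000000000003 6.5
[0.52537437 0.18991345 0.042     ] [np.float64(0.1499), np.float64(0.076), np.float64(0.1505), np.float64(0.072)] 8.5 8.0 9.799999999999997 8.299999999999997
decoy [ 4.84952531e-01 -1.07703009e-01 -1.11022302e-16]
tin top [ 0.60507758 -0.19066581  0.06      ]
gougehandle [ 0.39992217 -0.22771036  0.01      ] [ 0.36661922 -0.14588431  0.01      ]
```

>>> servo_tool --plan '[[[0.3, -3, 1], [0, 0, 8.5]], [[0.6, -6, 2], [0, 0, 17]], [[0.9, -9, 2], [0, 0, 25.5]], [[1.2, -12, 2], [0, 0, 34]], [[1.5, -15, 2], [0, 0, 42.5]], [[1.8, -18, 2], [0, 0, 51]], [[2.1, -21, 2], [0, 0, 59.5]], [[2.4, -24, 2], [0, 0, 68]], [[2.7, -27, 2], [0, 0, 76.5]], [[3, -30, 2], [0, 0, 85]], [[3, -31.7, 1.5], [0, 0, 93.5]], [[3, -31.7, 1], [0, 0, 101.7]]]' --grip 0.45

```text
clock: 3.15
position: [0.559, -0.1936, 0.1626]
ee_rot: [-0.159, 1.565, 0.157]
force: [0.1, 1.3, 0.9]
width: 0.452
```

>>> servo_tool --plan '[[[0, 0, 0], [0, 0, 0]], [[0, 0, 0], [0, 0, 0]], [[0, 0, 0], [0, 0, 0]]]'

```text
clock: 3.45
position: [0.5592, -0.1937, 0.163]
ee_rot: [-0.156, 1.564, 0.154]
force: [-0.0, 0.2, 0.1]
width: 0.449
```

```bash
python3 - <<'E'
from h import *
s=arm.observe(); M=R.from_rotvec(s['ee_rot']).as_matrix();print(s['position'],s['clock'],s['joints'].round(2),s['width'],M.round(3).tolist(),np.degrees(np.arctan2(M[1,1],M[0,1])))
p=arm.get_image('wrist'); print(p['position'],p['rotation']); np.save('w2.npy',p,allow_pickle=True)
cv2.imwrite('pics/wrist2.png',cv2.resize(p['frame'],None,fx=1.5,fy=1.5,interpolation=cv2.INTER_CUBIC))
E
```

```text
[ 0.55918503 -0.19366611  0.16302032] 3.45 [ 0.47  0.46 -0.32  1.72  0.17  0.99  1.85] 0.4488777699776163 [[0.001, -0.196, 0.981], [-0.001, 0.981, 0.196], [-1.0, -0.001, 0.001]] 101.32839621284086
[ 0.48191469 -0.20827873  0.32114886] [1.85932607 2.26970222 0.33767624]
```

View pics/wrist2.png

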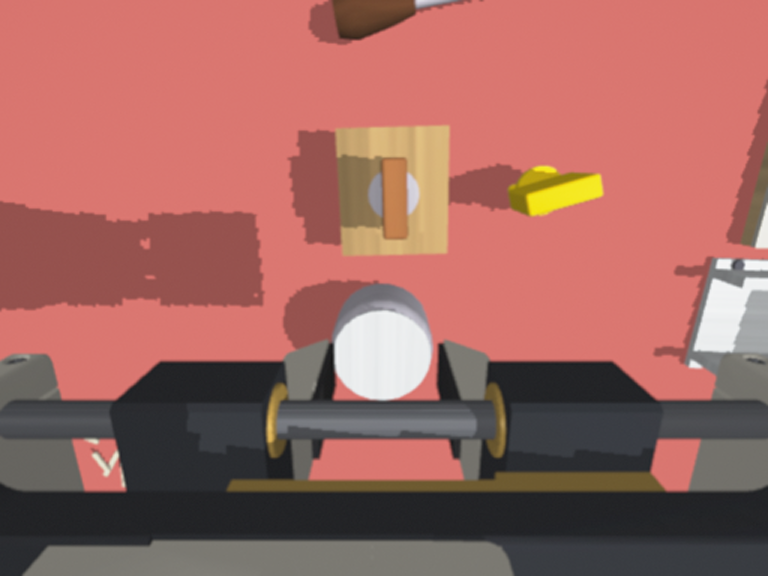

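The stop sits square in the picture at about (395,197) in the 1.5x view. The yellow one is at (555,190).

```bash
python3 - <<'E'
from h import *
p=np.load('w2.npy',allow_pickle=True).item()
cv2.imwrite('pics/w2c.png',cv2.resize(p['frame'][75:180,215:310],None,fx=5,fy=5,interpolation=cv2.INTER_CUBIC))
E
```

```text
(no output)
```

View pics/w2c.png

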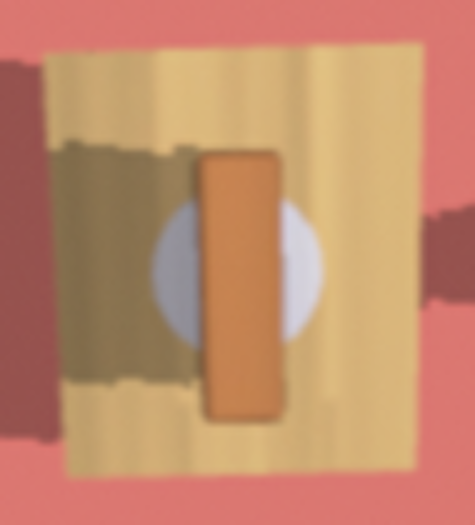

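```bash
python3 - <<'E'
from h import *
p=np.load('w2.npy',allow_pickle=True).item()
c=lambda u,v:(215+(u+.5)/5-.5,75+(v+.5)/5-.5)
ang=lambda v:np.degrees(np.arctan2(v[1],v[0])).round(1)
for P,z in (([c(199,152),c(280,151),c(284,421),c(206,422)],.085),([c(43,53),c(424,43),c(416,468),c(66,478)],.04),([c(152,272),c(323,272)],.045)):
    P=np.array([onz(p,t,z) for t in P]); print(P.mean(0), [np.linalg.norm(P[i]-P[i-1]).round(4) for i in range(len(P))])
    if len(P)==4: print(ang(P[3]-P[0]),ang(P[2]-P[1]),ang(P[0]-P[1]),ang(P[3]-P[2]))
E
```

```text
[ 0.50033816 -0.19987915  0.085     ] [np.float64(0.043), np.float64(0.0128), np.float64(0.043), np.float64(0.013)]
12.7 13.0 -78.0 -77.9
[ 0.50021493 -0.20003606  0.04      ] [np.float64(0.08), np.float64(0.0703), np.float64(0.0797), np.float64(0.0703)]
12.7 12.7 -77.3 -77.0
[ 0.50034087 -0.20003402  0.045     ] [np.float64(0.0324), np.float64(0.0324)]
```

>>> servo_tool --plan '[[[-3, -0.3, 0], [0, 0, 0.7]], [[-5.9, -0.6, 0], [0, 0, 1.4]], [[-5.9, -0.6, -3], [0, 0, 1.4]], [[-5.9, -0.6, -6], [0, 0, 1.4]], [[-5.9, -0.6, -6], [0, 0, 1.4]], [[-5.9, -0.6, -6], [0, 0, 1.4]]]'

```text
clock: 4.1
position: [0.5005, -0.1988, 0.1036]
ee_rot: [-0.176, 1.563, 0.175]
force: [-0.0, -0.4, 0.0]
width: 0.45
```

>>> servo_tool --plan '[[[0, -0.1, -2], [0, 0, 0]], [[0, -0.1, -4], [0, 0, 0]], [[0, -0.1, -5.3], [0, 0, 0]], [[0, -0.1, -5.3], [0, 0, 0]], [[0, -0.1, -5.3], [0, 0, 0]]]'

```text
clock: 4.6
position: [0.5012, -0.1998, 0.0514]
ee_rot: [-0.176, 1.562, 0.175]
force: [-0.2, -0.2, 0.8]
width: 0.451
```

```bash
python3 - <<'E'
from h import *
s=arm.observe(); M=R.from_rotvec(s['ee_rot']).as_matrix();print(s['position'],M.round(3).tolist(),s['force'],np.degrees(np.arctan2(M[1,1],M[0,1])))
E
```

```text
[ 0.50119281 -0.19977298  0.05144588] [[0.001, -0.222, 0.975], [-0.001, 0.975, 0.222], [-1.0, -0.001, 0.001]] [-0.23620393 -0.1598619   0.77475578] 102.8027428319689
```

>>> servo_tool --plan '[[[0, 0, 0], [0, 0, 0]], [[0, 0, 0], [0, 0, 0]], [[0, 0, 0], [0, 0, 0]], [[0, 0, 0], [0, 0, 0]], [[0, 0, 0], [0, 0, 0]], [[0, 0, 0], [0, 0, 0]]]' --grip 0 --squeeze 45

```text
clock: 5.2
position: [0.5014, -0.1999, 0.0518]
ee_rot: [-0.176, 1.562, 0.174]
force: [-1.5, -0.4, 6.1]
width: 0.147
```

>>> servo_tool --plan '[[[0, 0, 2], [0, 0, 0]], [[0, 0, 4], [0, 0, 0]], [[0, 0, 6], [0, 0, 0]], [[0, 0, 8], [0, 0, 0]], [[0, 0, 8], [0, 0, 0]], [[0, 0, 8], [0, 0, 0]]]'

```text
clock: 5.8
position: [0.5011, -0.1999, 0.1313]
ee_rot: [-0.176, 1.562, 0.174]
force: [0.8, 0.6, -2.1]
width: 0.148
```

```bash
python3 - <<'E'
from h import *
s=arm.observe(); M=R.from_rotvec(s['ee_rot']).as_matrix();print(s['position'],s['width']*92,s['force'],np.degrees(np.arctan2(M[1,1],M[0,1])))
p=arm.get_image('wrist'); np.save('w3.npy',p,allow_pickle=True)
q=arm.get_image('side'); a=proj(q,s['position'])[0].astype(int); print(a)
A=cv2.resize(q['frame'][a[1]-60:a[1]+40,a[0]-50:a[0]+50],None,fx=5,fy=5,interpolation=cv2.INTER_CUBIC)
cv2.imwrite('pics/lift.png',A)
cv2.imwrite('pics/w3.png',cv2.resize(p['frame'],None,fx=1.5,fy=1.5,interpolation=cv2.INTER_CUBIC))
E
```

```text
[ 0.501119   -0.19993882  0.13130406] 13.639050094748713 [ 0.76177626  0.55847318 -2.09878712] 102.79431272277029
[281 227]
```

View pics/lift.png

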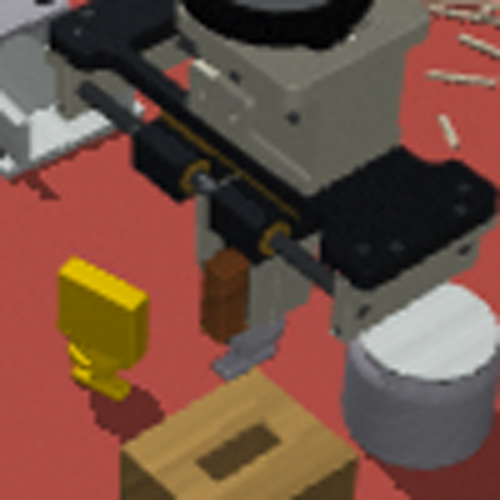

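View pics/w3.png

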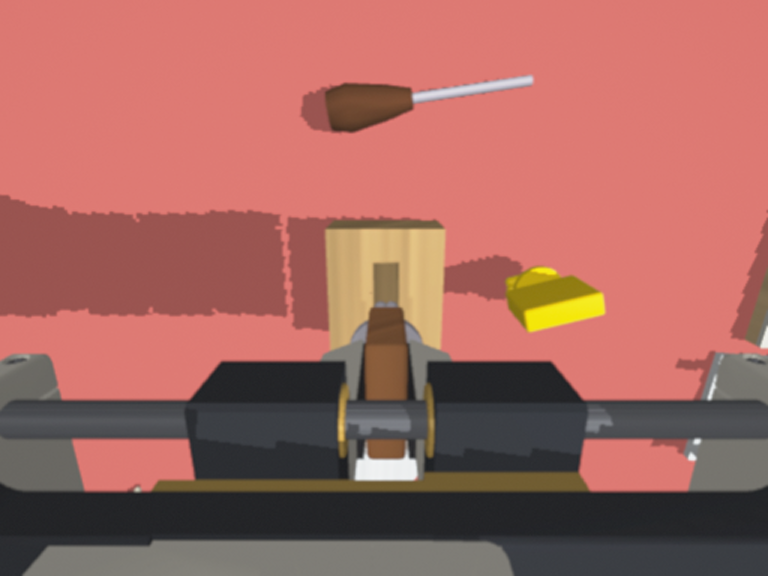

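>>> servo_tool --plan '[[[0, 2, 1.5], [0, 0, 0]], [[0.3, 6, 2], [0, 0, -0.5]], [[0.6, 10, 2], [0, 0, -1]], [[0.9, 14, 2], [0, 0, -1.5]], [[1.2, 18, 2], [0, 0, -2]], [[1.5, 22, 2], [0, 0, -2.5]], [[1.8, 26, 2], [0, 0, -3]], [[2.1, 30, 1], [0, 0, -3.5]], [[2.4, 34, 0], [0, 0, -4]], [[2.5, 37.5, -1], [0, 0, -4.4]], [[2.5, 39, -2], [0, 0, -4.4]], [[2.5, 39, -3], [0, 0, -4.4]]]'

```text
clock: 7.1
position: [0.524, 0.1946, 0.0998]
ee_rot: [-0.118, 1.569, 0.121]
force: [-0.4, -0.9, -2.1]
width: 0.15
```

>>> servo_tool --plan '[[[0, 0, 0], [0, 0, 0]], [[0, 0, 0], [0, 0, 0]], [[0, 0, 0], [0, 0, 0]]]'

```text
clock: 7.4
position: [0.5243, 0.1937, 0.1001]
ee_rot: [-0.117, 1.568, 0.119]
force: [-0.2, 0.6, -1.7]
width: 0.154
```

```bash
cat > st.py <<'E'
from h import *
s=arm.observe(); M=R.from_rotvec(s['ee_rot']).as_matrix();print(s['clock'],s['position'].round(4),s['width']*92,s['force'].round(2),s['ft_torque'].round(2),np.degrees(np.arctan2(M[1,1],M[0,1])),M[:,0].round(4))
E
python3 st.py; python3 - <<'E'
from h import *
p=arm.get_image('wrist'); np.save('w4.npy',p,allow_pickle=True)
q=arm.get_image('side')
cv2.imwrite('pics/s4.png',cv2.resize(q['frame'][100:220,150:290],None,fx=5,fy=5,interpolation=cv2.INTER_CUBIC))
cv2.imwrite('pics/w4.png',cv2.resize(p['frame'],None,fx=1.5,fy=1.5,interpolation=cv2.INTER_CUBIC))
E
```

```text
7.4 [0.5243 0.1937 0.1001] 14.149279391773643 [-0.15  0.57 -1.66] [ 0.15 -0.02  0.03] 98.63426364679754 [-8.0e-04  1.2e-03 -1.0e+00]
```

View pics/s4.png

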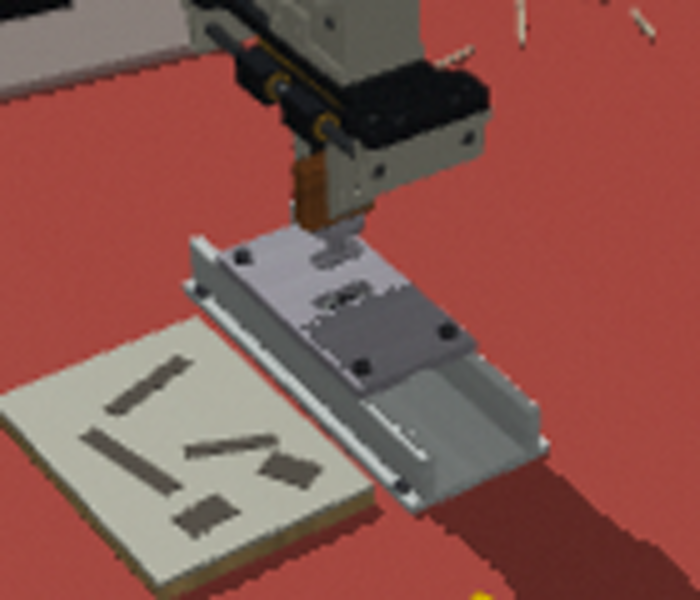

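View pics/w4.png

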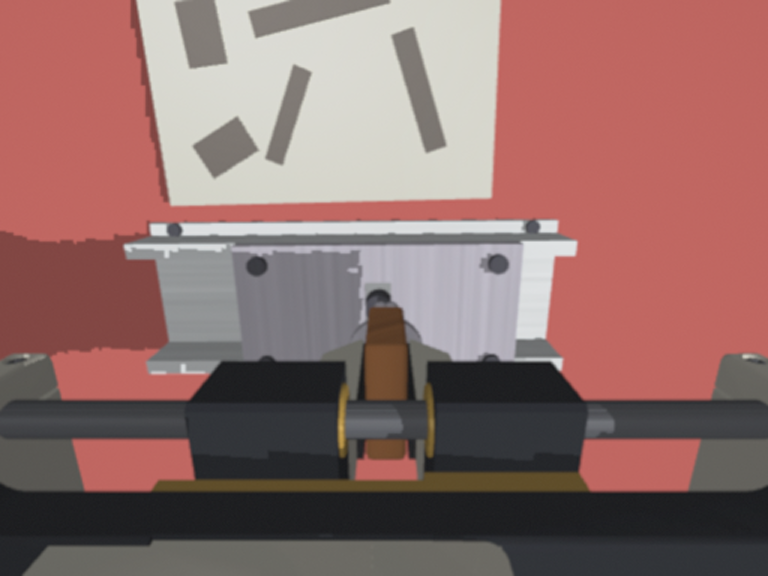

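```bash
python3 - <<'E'
from h import *
p=np.load('w4.npy',allow_pickle=True).item()
for a,b,z in (((150,221),(558,221.5),.004),((150,234),(558,235.5),.004)):
    A,B=[onz(p,(t[0]/1.5,t[1]/1.5),z) for t in (a,b)]; print(np.degrees(np.arctan2(*(B-A)[1::-1])), np.linalg.norm(A-B))
cv2.imwrite('pics/w4c.png',cv2.resize(p['frame'][140:250,80:390],None,fx=2.5,fy=2.5,interpolation=cv2.INTER_CUBIC))
E
```

```text
98.55913397292734 0.2415981371824118
98.41578717966537 0.24380729984710287
```

View pics/w4c.png

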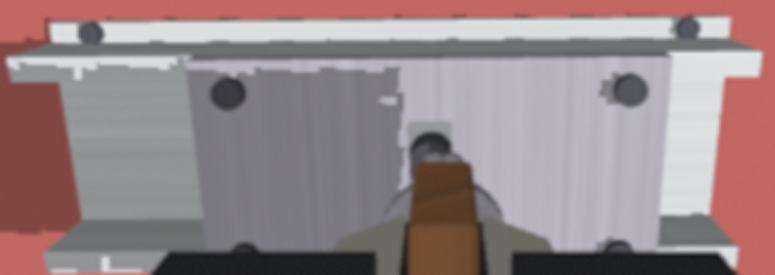

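>>> servo_tool --plan '[[[0.1, -0.2, 0], [0, 0, 0]], [[0.2, -0.34, 0], [0, 0, 0]], [[0.2, -0.34, -0.6], [0, 0, 0]], [[0.2, -0.34, -1.2], [0, 0, 0]], [[0.2, -0.34, -1.8], [0, 0, 0]], [[0.2, -0.34, -1.8], [0, 0, 0]], [[0.2, -0.34, -1.8], [0, 0, 0]], [[0.2, -0.34, -1.8], [0, 0, 0]]]'

```text
clock: 8.3
position: [0.5266, 0.1905, 0.0824]
ee_rot: [-0.117, 1.568, 0.12]
force: [0.3, 1.4, -1.8]
width: 0.151
```

```bash
python3 st.py; python3 - <<'E'
from h import *
q=arm.get_image('side'); r=arm.get_image('scene')
cv2.imwrite('pics/s5.png',cv2.resize(q['frame'][120:200,170:270],None,fx=7,fy=7,interpolation=cv2.INTER_CUBIC))
E
```

```text
8.3 [0.5266 0.1905 0.0824] 13.849524632554948 [ 0.28  1.43 -1.82] [ 0.1  -0.07 -0.01] 98.62917633884531 [-1.0e-04  1.6e-03 -1.0e+00]
```

View pics/s5.png

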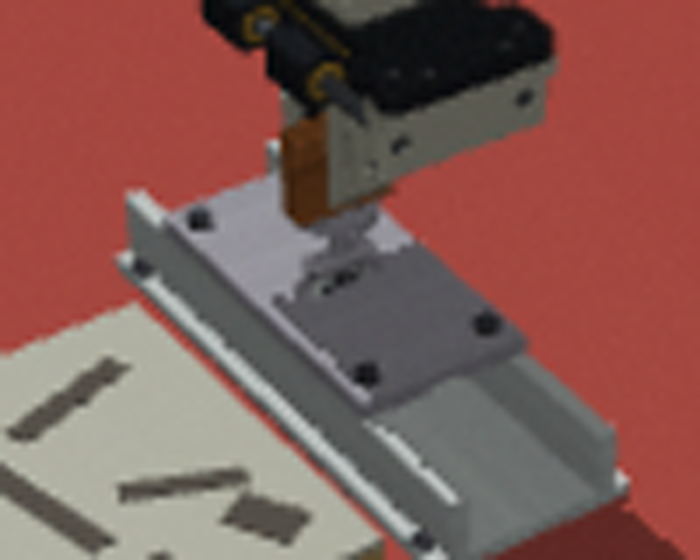

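>>> servo_tool --plan '[[[0, 0, -0.15], [0, 0, 0]], [[0, 0, -0.3], [0, 0, 0]], [[0, 0, -0.4], [0, 0, 0]], [[0, 0, -0.5], [0, 0, 0]], [[0, 0, -0.6], [0, 0, 0]], [[0, 0, -0.7], [0, 0, 0]], [[0, 0, -0.7], [0, 0, 0]]]'

```text
clock: 9.1
position: [0.5266, 0.1905, 0.0754]
ee_rot: [-0.117, 1.568, 0.119]
force: [0.0, -0.2, -1.8]
width: 0.145
```

```bash
python3 st.py
```

```text
9.1 [0.5266 0.1905 0.0754] 13.385358927390712 [ 0.04 -0.2  -1.76] [ 0.09 -0.06 -0.01] 98.62660780057101 [-2.0e-04  1.5e-03 -1.0e+00]
```

>>> servo_tool --plan '[[[0, 0, -0.1], [0, 0, 0]], [[0, 0, -0.2], [0, 0, 0]], [[0, 0, -0.3], [0, 0, 0]], [[0, 0, -0.4], [0, 0, 0]], [[0, 0, -0.5], [0, 0, 0]], [[0, 0, -0.5], [0, 0, 0]]]'

```text
clock: 9.7
position: [0.5265, 0.1904, 0.0702]
ee_rot: [-0.117, 1.568, 0.119]
force: [0.4, -0.2, -2.1]
width: 0.149
```

The foot is in the slot with no contact force. Now I'll press against the plunger.

>>> servo_tool --plan '[[[0, 0, -0.1], [0, 0, 0]], [[0, 0, -0.2], [0, 0, 0]], [[0, 0, -0.3], [0, 0, 0]], [[0, 0, -0.4], [0, 0, 0]], [[0, 0, -0.5], [0, 0, 0]], [[0, 0, -0.6], [0, 0, 0]], [[0, 0, -0.6], [0, 0, 0]]]'

```text
clock: 10.4
position: [0.5267, 0.1905, 0.0644]
ee_rot: [-0.117, 1.567, 0.119]
force: [-2.0, -0.9, 6.4]
width: 0.151
```

```bash
python3 st.py
```

```text
10.4 [0.5267 0.1905 0.0644] 13.909329825984655 [-2.05 -0.91  6.44] [-0.11  0.44  0.01] 98.6296627656174 [ 0.      0.0015 -1.    ]
```

>>> servo_tool --plan '[[[0, 0, -0.1], [0, 0, 0]], [[0, 0, -0.2], [0, 0, 0]], [[0, 0, -0.3], [0, 0, 0]], [[0, 0, -0.42], [0, 0, 0]], [[0, 0, -0.45], [0, 0, 0]], [[0, 0, -0.45], [0, 0, 0]]]'

```text
clock: 11.0
position: [0.5267, 0.1905, 0.0604]
ee_rot: [-0.117, 1.567, 0.119]
force: [-1.7, -0.6, 9.3]
width: 0.149
```

```bash
python3 st.py
```

```text
11.0 [0.5267 0.1905 0.0604] 13.701750705046237 [-1.71 -0.56  9.27] [-0.26  0.7   0.05] 98.62633087143375 [ 4.0e-04  1.4e-03 -1.0e+00]
```

>>> servo_tool --plan '[[[0, -0.01, 0], [0, 0, -5]], [[-0.01, -0.03, 0], [0, 0, -10]], [[-0.02, -0.04, 0], [0, 0, -15]], [[-0.03, -0.06, 0], [0, 0, -20]], [[-0.04, -0.07, 0], [0, 0, -25]], [[-0.05, -0.08, 0], [0, 0, -30]], [[-0.05, -0.08, 0], [0, 0, -30]]]'

```text
clock: 11.7
position: [0.5275, 0.1902, 0.0614]
ee_rot: [0.297, 1.547, -0.293]
force: [0.3, -1.0, 8.7]
width: 0.148
```

```bash
python3 st.py
```

```text
11.7 [0.5275 0.1902 0.0614] 13.594146214730419 [ 0.3  -1.    8.74] [-0.02  0.08  0.05] 68.44974652309129 [ 0.0037  0.0018 -1.    ]
```

>>> servo_tool --plan '[[[-0.1, -0.02, -0.1], [0, 0, -3]], [[-0.12, -0.04, -0.1], [0, 0, -8]], [[-0.14, -0.05, -0.1], [0, 0, -13]], [[-0.15, -0.06, -0.1], [0, 0, -18]], [[-0.16, -0.08, -0.1], [0, 0, -24]], [[-0.17, -0.09, -0.1], [0, 0, -30]], [[-0.17, -0.09, -0.1], [0, 0, -30]]]'

```text
clock: 12.4
position: [0.5271, 0.1898, 0.0614]
ee_rot: [0.707, 1.447, -0.702]
force: [1.2, -0.2, 9.6]
width: 0.148
```

```bash
python3 st.py
```

```text
12.4 [0.5271 0.1898 0.0614] 13.647975810095856 [ 1.21 -0.24  9.61] [-0.04 -0.05  0.02] 38.236192737615276 [ 7.e-03  6.e-04 -1.e+00]
```

>>> servo_tool --plan '[[[-0.1, -0.02, -0.1], [0, 0.2, -4]], [[-0.16, -0.04, -0.1], [0, 0.4, -9]], [[-0.2, -0.05, -0.1], [0, 0.4, -14]], [[-0.23, -0.06, -0.1], [0, 0.4, -19]], [[-0.25, -0.08, -0.1], [0, 0.4, -25]], [[-0.25, -0.09, -0.1], [0, 0.4, -30]], [[-0.25, -0.09, -0.1], [0, 0.4, -30]], [[-0.25, -0.09, -0.1], [0, 0.4, -30]]]'

```text
clock: 13.2
position: [0.5254, 0.1898, 0.0614]
ee_rot: [1.103, 1.273, -1.101]
force: [-2.5, 0.9, 10.8]
width: 0.149
```

```bash
python3 st.py
```

```text
13.2 [0.5254 0.1898 0.0614] 13.708396555761183 [-2.48  0.92 10.8 ] [0.15 0.38 0.06] 8.26281418845689 [ 1.7e-03 -1.0e-04 -1.0e+00]
```

>>> servo_tool --plan '[[[0, 0, 0.1], [0, 0, 0]], [[0, 0, 0.15], [0, 0, 0]], [[0, 0, 0.2], [0, 0, 0]], [[0, 0, 0.25], [0, 0, 0]], [[0, 0, 0.3], [0, 0, 0]], [[0, 0, 0.3], [0, 0, 0]]]'

```text
clock: 13.8
position: [0.5254, 0.1899, 0.0645]
ee_rot: [1.103, 1.273, -1.101]
force: [-2.0, -0.6, 5.6]
width: 0.149
```

```bash
python3 st.py; python3 - <<'E'
from h import *
q=arm.get_image('side')
cv2.imwrite('pics/s6.png',cv2.resize(q['frame'][120:200,170:270],None,fx=7,fy=7,interpolation=cv2.INTER_CUBIC))
E
```

```text
13.8 [0.5254 0.1899 0.0645] 13.744067567636135 [-1.96 -0.58  5.6 ] [-0.14  0.5   0.08] 8.267314324286012 [ 0.0017  0.     -1.    ]
```

View pics/s6.png

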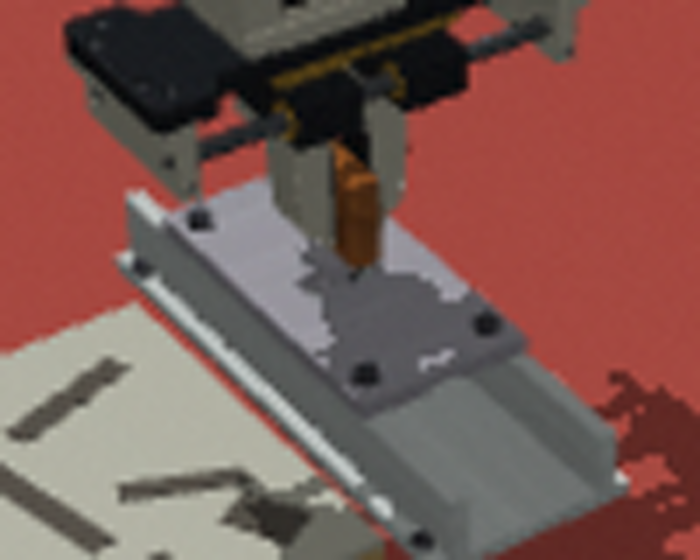

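>>> servo_tool --plan '[[[0, 0, 0.05], [0, 0, 0]], [[0, 0, 0.1], [0, 0, 0]], [[0, 0, 0.1], [0, 0, 0]], [[0, 0, 0.1], [0, 0, 0]]]'

```text
clock: 14.25
position: [0.5254, 0.1899, 0.0655]
ee_rot: [1.103, 1.273, -1.101]
force: [-1.6, -0.3, 4.8]
width: 0.149
```

```bash
python3 st.py
```

```text
14.25 [0.5254 0.1899 0.0655] 13.737959266409225 [-1.56 -0.31  4.8 ] [-0.15  0.45  0.  ] 8.263438193466662 [ 0.0017  0.     -1.    ]
```

>>> servo_tool --plan '[[[0, 0, 0.05], [0, 0, 0]], [[0, 0, 0.1], [0, 0, 0]], [[0, 0, 0.1], [0, 0, 0]], [[0, 0, 0.1], [0, 0, 0]]]'

```text
clock: 14.65
position: [0.5254, 0.1899, 0.066]
ee_rot: [1.103, 1.273, -1.101]
force: [2.2, 0.9, -8.9]
width: 0.15
```

```bash
python3 st.py
```

```text
14.65 [0.5254 0.1899 0.066 ] 13.803114069623197 [ 2.23  0.92 -8.91] [ 0.26 -0.55  0.01] 8.268157624572975 [ 1.4e-03 -2.0e-04 -1.0e+00]
```

The force flipped to -9 N at TCP z 0.066, which is the groove's ceiling height (about 0.0656 expected), so the foot is up in the groove. I'll relieve the pull, open and retreat.

>>> servo_tool --plan '[[[0, 0, -0.04], [0, 0, 0]], [[0, 0, -0.06], [0, 0, 0]], [[0, 0, -0.06], [0, 0, 0]]]'

```text
clock: 14.95
position: [0.5255, 0.1899, 0.0658]
ee_rot: [1.103, 1.273, -1.101]
force: [-1.2, -0.2, 4.4]
width: 0.144
```

>>> servo_tool --plan '[[[0, 0, 0], [0, 0, 0]], [[0, 0, 0], [0, 0, 0]], [[0, 0, 0], [0, 0, 0]], [[0, 0, 0], [0, 0, 0]], [[0, 0, 0], [0, 0, 0]]]' --grip 0.5

```text
clock: 15.45
position: [0.5254, 0.1899, 0.0657]
ee_rot: [1.103, 1.273, -1.101]
force: [-0.0, -0.1, -0.2]
width: 0.489
```

>>> servo_tool --plan '[[[0, 0, 1], [0, 0, 0]], [[0, 0, 3], [0, 0, 0]], [[0, 0, 5], [0, 0, 0]], [[0, -3, 8], [0, 0, 0]], [[0, -5, 10], [0, 0, 0]], [[0, -6, 10], [0, 0, 0]], [[0, -6, 10], [0, 0, 0]], [[0, -6, 10], [0, 0, 0]]]'

```text
clock: 16.25
position: [0.5249, 0.1305, 0.1652]
ee_rot: [1.102, 1.274, -1.102]
force: [0.3, -0.2, -0.7]
width: 0.498
```

```bash
python3 st.py; python3 - <<'E'
from h import *
p=arm.get_image('wrist'); np.save('w7.npy',p,allow_pickle=True)
q=arm.get_image('side')
cv2.imwrite('pics/s7.png',cv2.resize(q['frame'][100:310,150:340],None,fx=2.8,fy=2.8,interpolation=cv2.INTER_CUBIC))
cv2.imwrite('pics/w7.png',cv2.resize(p['frame'],None,fx=1.5,fy=1.5,interpolation=cv2.INTER_CUBIC))
E
```

```text
16.25 [0.5249 0.1305 0.1652] 45.843937274191745 [ 0.28 -0.19 -0.7 ] [0.04 0.02 0.04] 8.283623788888926 [ 6.e-04  2.e-04 -1.e+00]
```

View pics/s7.png

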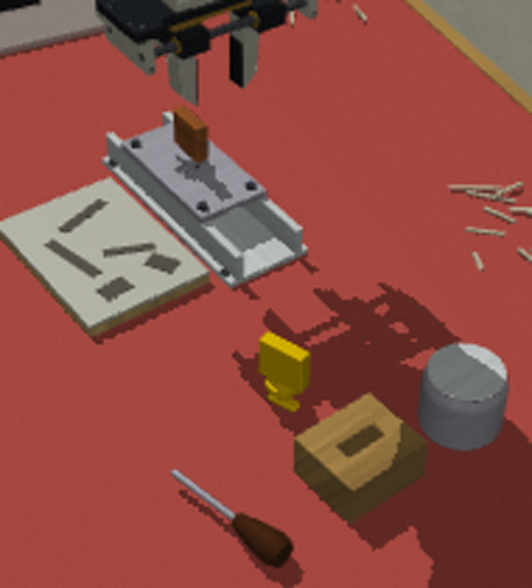

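View pics/w7.png

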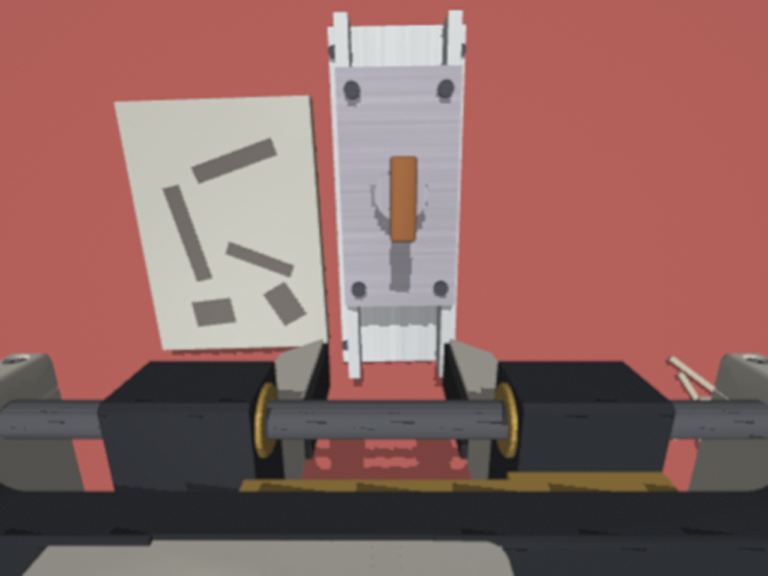

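The stop stands upright along the rail at about (403,199) in the wrist view, and the bystanders look untouched. A numeric check comes next.

```bash
python3 - <<'E'
from h import *
p=np.load('w7.npy',allow_pickle=True).item()
cv2.imwrite('pics/w7c.png',cv2.resize(p['frame'][90:170,225:310],None,fx=7,fy=7,interpolation=cv2.INTER_CUBIC))
E
```

```text
(no output)
```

View pics/w7c.png

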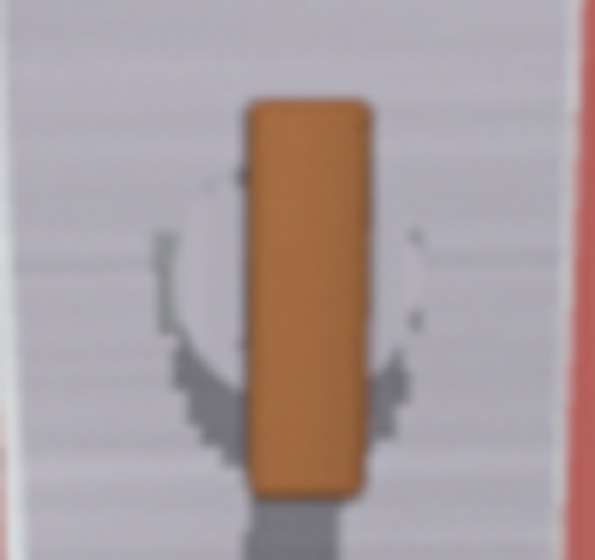

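```bash
python3 - <<'E'
from h import *
p=np.load('w7.npy',allow_pickle=True).item()
c=lambda u,v:(225+(u+.5)/7-.5,90+(v+.5)/7-.5)
P=np.array([onz(p,c(*t),.099) for t in [(247,100),(372,99),(362,497),(249,497)]])
print(P.mean(0),[np.linalg.norm(P[i]-P[i-1]).round(4) for i in range(4)],np.degrees(np.arctan2(*(P[0]-P[3])[1::-1])),np.degrees(np.arctan2(*(P[1]-P[2])[1::-1])))
C=np.array([onz(p,c(*t),.0565) for t in [(173,280),(425,280)]]);print(C.mean(0),np.linalg.norm(C[0]-C[1]))
s=arm.observe();print(s['force'].round(2),s['clock'])
arm.sign_off()
E
```

```text
[0.52520153 0.19199861 0.099     ] [np.float64(0.0429), np.float64(0.0134), np.float64(0.043), np.float64(0.0128)] 98.76341362537764 97.99169187817286
[0.52581226 0.19157236 0.0565    ] 0.032939230109807156
[0.22 0.29 0.19] 16.35
the job is handed in; nothing more can be done
```

The bench stop is locked upright in the rail and released, and the job was handed in at about 16 s. The tool reported no verdict.

I lifted the brown stop from its holder, leaving the yellow look-alike alone. I found the slot with the wrist camera at about (0.525, 0.190) m, with the rail turned about 8.5° from the world x axis. The foot went through the slot without touching. I then pressed it down about 8 mm against the spring, turned it 90° clockwise and let it rise.

**Locking:** on the way up, the pull changed sign sharply at tool height 66.0 mm. That is within half a millimetre of where the top of the groove should stop the foot.

**After letting go:**
- The grip lies at 98.0 to 98.8° in the wrist picture, against a rail direction of about 98.5°.
- The centres of the grip top and the collar agree within about 1 mm, so the stop is upright.
- Both centres are within about 2 mm of the slot centre I measured.
- The force on the arm is about zero.

**Bystanders:** the lino block, tin and gouge look unmoved in the pictures. I did not measure their positions after the job.

**Side force and drift:** the tool sat up to about 1.3 mm off target in x partway through the turn, and I corrected it. Side forces there stayed at 2.5 N or less. No check failed or disagreed.

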